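# Break down the three-tier organizer into service stations

### The arm

A 7-joint arm with a two-finger parallel gripper is mounted at the origin on the work surface. World frame = base frame: x ahead of the robot, y to its left, z up, the work surface at z = 0. Lengths are in m, angles in rad, forces in N, time in s.
With the tool pointing down it reaches from about 0.4 to 0.9 m from the base axis. Payload 5.5 kg.
Tool frame: the origin (TCP) lies on the centre line of the jaws, within the pads' length; the fingertips stand 25 mm ahead of it and the grasp point (between the pads) lies 6 mm ahead of it; z points along the fingers, y is the direction in which the jaws open and shut (so a half turn about z gives the same grasp; the last joint's range is limited). The gripper opens to 85 mm and grips with 20 to 120 N. Pads are 22 mm wide; open, the fingers measure 114 mm over their backs; the gripper's body (76 mm by 85 mm) begins 54 mm behind the grasp point. The pads swing forward as they close: fully open they stand 13 mm farther back than shut.
Start: joints at [1.487, 0.501, -0.427, 1.55, 0.221, 1.138, -0.21], TCP at [0.221, -0.611, 0.256] pointing down, gripper open.
Joint ranges: [-2.88, 2.88], [-0.31, 2.03], [-1.54, 1.56], [0.2, 2.42], [-1.41, 4.55], [0.19, 2.02], [-2.57, 2.57]. Speed limits (rad/s): [2.57, 2.57, 3.14, 3.14, 3.14, 3.14, 3.14].

### API

Orientations are given as a rotation vector (axis times angle).
In Python, from workcell import env gives the robot as it stands.
- The arm moves only by the tool drive_tool, never from a script. Its argument "commands" is a list of rows, each a list of 5 numbers: the opening, from 0 (shut) to 1 (fully open), then the shift along the world's x, y, z in cm, then the turn about the world's z in degrees. A call has 1 to 8 rows; each row is the pose to reach, as a shift and turn from the pose commanded when the call began; what a row does not reach only later rows make up. A row lasts 1/8 s, in which the tool goes at most 62.5 mm and 10.7 degrees, less where a joint would pass 70% of its speed; a pose out of reach is approached as far as the arm can. A call with a gripper value outside its range is refused whole. The fingers move at their own pace and stop on an object; "newtons" is the grip in N (left out, the last holds). Time passes only in rows, so rows that repeat a pose let the fingers close. It gives the time, the measured TCP pose, the force and the opening at its end, in the units of the state.
- env.get_state(): the state, without advancing time (a new reading comes with each control period).
- env.get_image(name): name is "scene" or "top" or "wrist"; returns a dict with "frame" (420x560x3 uint8, blue, green, red), "range_z" (420x560 float32, m along the optical axis (not along the pixel's ray), 0 where there is no reading), "intrinsics" (3x3 intrinsics, pixels), "D" ([k1, k2, p1, p2, k3] as OpenCV has them; the pictures are not rectified), "world_to_cam" (4x4, takes a point from world to camera coordinates); the wrist camera has in their place "mount" (4x4, takes a point from camera to tool coordinates, whose origin is the TCP and whose axes are the flange's). Camera axes: x right, y up, looking along -z (the intrinsics and any distortion apply to the point x, -y, -z); pixel columns grow to the right and rows downward; lengths in m; the calibration is good to about 2 mm. A picture is of the moment at which its call begins: read the wrist's pose just before it.
- env.hand_in(): hands the job in, once; it reports no verdict.
The state is a dict: "t": time; "qpos": joint angles; "joint_velocities": joint speeds; "joint_efforts": joint torques, N m; "position": TCP position; "tcp_rot": TCP orientation; "contact_force": force on the tool from outside, world axes, zero at the start; "torque": the same for the moment, N m; "width": finger opening in m.
Only numpy, scipy, OpenCV 4.12 (cv2) and the standard library are available. Lean on these libraries where they do the work, as an engineer would, in place of code of your own. Each camera call takes 0.05 s, during which the arm holds its last target. There are 200 camera calls.

### The job

Take the orange three-tier organizer apart: first stand the breaker bar adapter upright in the middle of the steel dish, then, from the top tier down, set each tray flat, centred and squarely lined up on the mat that matches its coloured front and floor (blue, white, black; either end may point forward). Leave the tire gauge and the yellow pry tool where they lie.

Things in the scene. Friction and masses are not known exactly. Their poses are not given: they have to be found in the camera images.
- adapter: steel breaker bar adapter in the top tray: round body 38 mm across and 48 mm high, with a 19 mm square drive on top, 72 mm high in all. Origin: centre of its flat round underside, z up. At the start it stands on the inner floor of the small tray (7 mm above that tray's origin); its body rises 22 mm above that tray's rim.
- tray_small: top (smallest) tier: open orange plastic tray 94 long (its x) x 60 wide (its y) x 33 mm high, walls 4; blue inner floor, front rim and label (front = its -x end). Origin: centre of underside, z up. Lowest 3 mm: a foot inset 6 mm, sitting in the tray below with 2 mm side play; lifts straight out. Grip across the width.
- tray_medium: middle tier: open orange plastic tray 122 long (its x) x 60 wide (its y) x 43 mm high, walls 4; white inner floor, front rim and label (front = its -x end). Origin: centre of underside, z up. Lowest 3 mm: a foot inset 6 mm, sitting in the tray below with 2 mm side play; lifts straight out. Grip across the width. Stacked, each tray's origin is 40 mm above the one below; back (+x) ends flush.
- tray_large: bottom (largest) tier: open orange plastic tray 150 long (its x) x 60 wide (its y) x 43 mm high, walls 4; black inner floor, front rim and label (front = its -x end). Origin: centre of underside, z up. Lowest 3 mm: a foot inset 6 mm, sitting in the tray below with 2 mm side play; lifts straight out. Grip across the width. At the start it stands on the shelf (the green surface at z = 0).
- mat_blue: fixed blue rubber mat, flat on the shelf, 160 mm long (its x), 84 mm wide (its y), 3 mm thick; origin: centre of its underside, so its top is 3 mm above the origin.
- mat_white: fixed white rubber mat, flat on the shelf, 160 mm long (its x), 84 mm wide (its y), 3 mm thick; origin: centre of its underside, so its top is 3 mm above the origin.
- mat_black: fixed black rubber mat, flat on the shelf, 160 mm long (its x), 84 mm wide (its y), 3 mm thick; origin: centre of its underside, so its top is 3 mm above the origin.
- dish: fixed round steel parts dish, 110 mm across at the rim, 96 mm at the foot, 20 mm high, inner floor 4 mm above its origin; origin: centre of its underside, z up.
- gauge: bystander: pencil-style stainless tire pressure gauge lying on the shelf, 145 mm long (its x), about 15 mm wide and 18 mm high; origin under its middle.
- pry: bystander: yellow hard silicone hubcap pry tool lying on the shelf, about 235 mm long (its x), 28 mm wide, up to 22 mm high; origin under its middle.
Mind the look-alikes: they are no part of the job. What is shaped like the tray_large but pink is not meant.

How it is judged:
On the way, in this order (a step that is already met when the one before it is completed fails the run):
1. the adapter stands upright in the middle of the steel dish, let go (horizontal distance between adapter and dish below 0.015 m and angle between adapter's own z axis and vertical below 0.12 rad and z of adapter in the frame of dish between 0 and 0.008 m and contact force between the fingers and adapter below 0.3 N and linear speed of adapter below 0.02 m/s), for 0.2 s.
2. the small tray is flat and squarely centred on the blue mat, let go (horizontal distance between tray_small and mat_blue below 0.015 m and angle between the x axis of tray_small and the x axis of mat_blue, either way round below 0.17 rad and angle between tray_small's own z axis and vertical below 0.08 rad and z of tray_small in the frame of mat_blue between -0.001 and 0.007 m and contact force between the fingers and tray_small below 0.3 N and linear speed of tray_small below 0.02 m/s), for 0.2 s.
3. the medium tray is flat and squarely centred on the white mat, let go (horizontal distance between tray_medium and mat_white below 0.015 m and angle between the x axis of tray_medium and the x axis of mat_white, either way round below 0.17 rad and angle between tray_medium's own z axis and vertical below 0.08 rad and z of tray_medium in the frame of mat_white between -0.001 and 0.007 m and contact force between the fingers and tray_medium below 0.3 N and linear speed of tray_medium below 0.02 m/s), for 0.2 s.
4. the large tray is flat and squarely centred on the black mat, let go (horizontal distance between tray_large and mat_black below 0.015 m and angle between the x axis of tray_large and the x axis of mat_black, either way round below 0.17 rad and angle between tray_large's own z axis and vertical below 0.08 rad and z of tray_large in the frame of mat_black between -0.001 and 0.007 m and contact force between the fingers and tray_large below 0.3 N and linear speed of tray_large below 0.02 m/s), for 0.2 s.
At the end, for the whole second after the job is handed in: Adapter upright (0.12 rad) on the dish floor within 15 mm of its centre; small tray on the blue mat, medium on white, large on black: flat (0.08 rad), centres within 15 mm, long sides parallel within 0.17 rad either way round; all let go and at rest (all of step 1 and all of step 2 and all of step 3 and all of step 4); the robot touches nothing.
It fails at once if the tire gauge is shifted by more than 20 mm (distance of gauge from where it was at the start of the episode above 0.02 m).
It fails at once if the pry tool is shifted by more than 20 mm (distance of pry from where it was at the start of the episode above 0.02 m).
It also fails if it takes over 120 s, if anything falls off the work surface, if the arm or the gripper's body presses on something with over 40 N, if the wrist force passes 120 N, or if a joint passes its speed limit or range.

## Working session

There is one attempt and no reset: what is moved stays moved. The work goes in short steps, Python scripts to look and compute and a tool call to move; the robot and the scene stay as the last step left them, time stands still between calls to the robot, and variables do not carry over. Pictures are saved under pics/ and viewed, about 12 in all and at most 16, crops included, and the job is handed in when it is done.

Besides the shell and the picture viewer there is one more tool, called after "Emit:" as name([rows], argument=value, ...), one row to a line, values as JSON. drive_tool: Moves the arm, as the interface text tells. Its arguments: {"type":"object","properties":{"commands":{"type":"array","items":{"type":"array","items":{"type":"number"}}},"newtons":{"type":"number"}},"required":["commands"]}

```bash
mkdir -p pics; ls; cat > h.py <<'E'
import numpy as np, cv2
from workcell import env
def save(n,im): cv2.imwrite('pics/%s.png'%n,im)
def world(im):
    """per-pixel world points from depth (scene/top)"""
    K,D,d=im['intrinsics'],im['D'],im['range_z']
    h,w=d.shape
    u,v=np.meshgrid(np.arange(w),np.arange(h))
    n=cv2.undistortPoints(np.stack([u,v],-1).reshape(-1,1,2).astype(np.float64),K,D).reshape(h,w,2)
    pc=np.stack([n[...,0]*d,-n[...,1]*d,-d,np.ones_like(d)],-1)
    M=np.linalg.inv(im['world_to_cam']) if 'world_to_cam' in im else im['T']
    return (pc@M.T)[...,:3]
E
python3 - <<'E'
from h import *
s=env.get_state(); print({k:np.round(v,3) for k,v in s.items()})
for n in ('top','scene'):
    im=env.get_image(n); save(n+'0',im['frame']); np.savez(n+'0.npz',**im)
    print(n,np.round(np.linalg.inv(im['world_to_cam']),3), im['D'], im['intrinsics'])
E
```

```text
pics
{'t': np.float64(0.0), 'qpos': array([ 1.487,  0.502, -0.427,  1.551,  0.221,  1.138, -0.21 ]), 'joint_velocities': array([-0.001,  0.001, -0.   , -0.002,  0.001, -0.001,  0.001]), 'joint_efforts': array([-0.0000e+00, -5.6952e+01, -5.8160e+00, -2.8094e+01,  1.1000e-02,
        1.2000e-02, -0.0000e+00]), 'position': array([ 0.221, -0.611,  0.255]), 'tcp_rot': array([-3.093, -0.542,  0.   ]), 'contact_force': array([-0.58 ,  0.04 ,  0.037]), 'torque': array([-0.011,  0.013,  0.001]), 'width': np.float64(0.086)}
top [[-0.014  0.998 -0.065  0.427]
 [-1.    -0.013  0.009 -0.01 ]
 [ 0.008  0.065  0.998  1.261]
 [ 0.     0.     0.     1.   ]] [-0.04715125  0.          0.          0.          0.        ] [[432.61493683   0.         271.86418521]
 [  0.         432.61493683 210.51685348]
 [  0.           0.           1.        ]]
scene [[-0.141 -0.747  0.65   1.313]
 [ 0.99  -0.119  0.078  0.067]
 [ 0.019  0.654  0.756  1.026]
 [ 0.     0.     0.     1.   ]] [6.05917725e-05 0.00000000e+00 0.00000000e+00 0.00000000e+00
 0.00000000e+00] [[436.27806597   0.         274.26638211]
 [  0.         436.27806597 209.85898186]
 [  0.           0.           1.        ]]
```

View pics/top0.png

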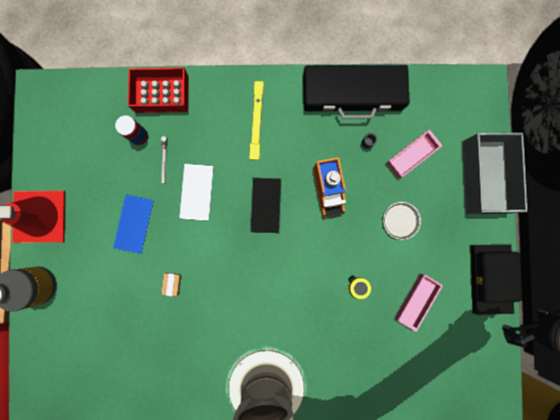

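View pics/scene0.png

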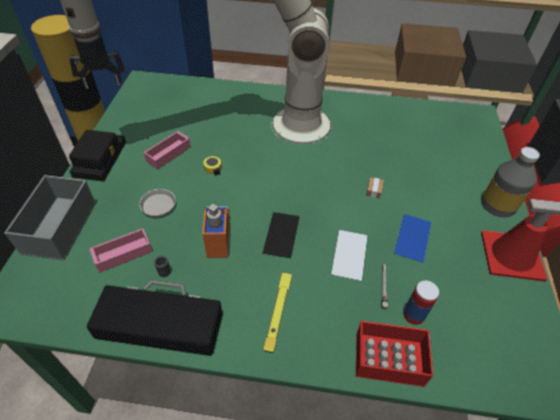

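The top view shows the stack at about (332,188) with the adapter at (333,178), the dish at (402,221), and the mats: blue (133,223), white (196,192), black (265,205). The gauge is at (164,160) and the pry tool at (257,120). The scene view agrees. Next I measure them.

```bash
cat >> h.py <<'E'
def cast(im,uv,z):
    n=cv2.undistortPoints(np.float64(uv).reshape(-1,1,2),im['intrinsics'],im['D']).reshape(-1,2)
    M=np.linalg.inv(im['world_to_cam']); r=np.c_[n[:,0],-n[:,1],-np.ones(len(n))]@M[:3,:3].T; o=M[:3,3]
    return (o+r*((z-o[2])/r[:,2])[:,None])[:,:2]
def rect(im,mask,z):
    c=max(cv2.findContours(mask.astype(np.uint8),0,cv2.CHAIN_APPROX_NONE)[0],key=cv2.contourArea)
    p=cast(im,c.reshape(-1,2),z); (x,y),(a,b),t=cv2.minAreaRect((p*1000).astype(np.float32))
    if a<b: a,b,t=b,a,t+90
    return np.round([x,y,a,b,(t+90)%180-90],1)   # mm, deg: long-axis angle in world
def win(m,u0,u1,v0,v1):
    o=np.zeros_like(m); o[v0:v1,u0:u1]=m[v0:v1,u0:u1]; return o
E
python3 - <<'E'
from h import *
for nm,W in (('top',dict(blue=(105,160,185,260),white=(172,222,155,228),black=(243,288,170,240),dish=(375,428,195,245),stack=(308,352,150,225))),
             ('scene',dict(blue=(385,440,205,270),white=(322,378,222,288),black=(255,305,205,262),dish=(132,182,182,222),stack=(195,240,195,265)))):
    im=dict(np.load(nm+'0.npz')); H=cv2.cvtColor(im['frame'],cv2.COLOR_BGR2HSV); h,s,v=[H[...,i].astype(int) for i in range(3)]
    P=world(im)
    m=dict(blue=(h>100)&(h<130)&(s>120),white=(s<60)&(v>150),black=(v<60))
    for k in m: print(nm,k,rect(im,win(m[k],*W[k]),.003))
    g=win(((h<50)|(h>90)|(s<80))&(v>60),*W['dish']); c=max(cv2.findContours(g.astype(np.uint8),0,cv2.CHAIN_APPROX_NONE)[0],key=cv2.contourArea)
    p=cast(im,c.reshape(-1,2),.02); print(nm,'dish',np.round(1000*p.mean(0)), np.round(2000*cv2.minEnclosingCircle(p.astype(np.float32))[1]),np.round(1000*np.array(cv2.minEnclosingCircle(p.astype(np.float32))[0]),1))
    u0,u1,v0,v1=W['stack']
    org=win((h<18)&(s>130)&(v>70),*W['stack'])
    for lo,hi,zz in((.098,.120,.113),(.07,.09,.083),(.03,.05,.043)):
        q=org&(P[...,2]>lo)&(P[...,2]<hi)
        print(nm,'rim',zz,q.sum(), rect(im,q,zz) if q.sum()>10 else '')
    w=np.zeros_like(org);w[v0:v1,u0:u1]=1
    q=w.astype(bool)&(P[...,2]>.05); print('zs',np.round(np.percentile(P[q][:,2],[1,10,50,90,99]),3))
    for lo,hi in ((.125,.14),(.145,.17)):
        q=w.astype(bool)&(P[...,2]>lo)&(P[...,2]<hi); print('adapter',lo,q.sum(),np.round(P[q].mean(0),4),np.round(np.ptp(P[q],axis=0),3))
    save(nm+'z',cv2.resize(im['frame'][v0-5:v1+5,u0-5:u1+5],None,fx=5,fy=5,interpolation=cv2.INTER_CUBIC))
a=cv2.imread('pics/topz.png');b=cv2.imread('pics/scenez.png');hh=min(a.shape[0],b.shape[0]);save('crop1',np.hstack([a[:hh],b[:hh]]))
E
```

```text
top blue [475.9 383.9 160.3  84.9 -12.7]
top white [566.9 199.4 162.9  87.1  -5.3]
top black [525.5  -3.5 155.9  80.6  -3.5]
top dish [ 474. -396.] 115.0 [ 474.6 -396.4]
top rim 0.113 152 [ 594.6 -177.1   86.2   61.7   10.4]
top rim 0.083 55 [ 541.9 -158.9   39.3    5.4   10.1]
top rim 0.043 75 [ 498.9 -167.2   26.1    6.7   10.1]
zs [0.051 0.079 0.093 0.137 1.261]
adapter 0.125 97 [ 0.5829 -0.1787  0.1351] [0.035 0.035 0.013]
adapter 0.145 65 [ 0.5847 -0.1807  0.1585] [0.023 0.023 0.018]
scene blue [473.9 382.7 161.9  84.7 -12.9]
scene white [564.3 197.6 163.4  85.6  -5.3]
scene black [523.9  -4.8 156.9  79.8  -3.1]
scene dish [ 474. -397.] 127.0 [ 475.2 -398.7]
scene rim 0.113 175 [ 601.8 -178.2   97.    61.7    9.7]
scene rim 0.083 122 [ 635.3 -166.2   64.7   35.7  -56.6]
scene rim 0.043 104 [ 633.7 -169.5   62.3   30.   -64.3]
zs [0.052 0.068 0.102 0.14  0.794]
adapter 0.125 93 [ 0.5929 -0.1803  0.1344] [0.034 0.036 0.015]
adapter 0.145 73 [ 0.5863 -0.1823  0.1569] [0.022 0.022 0.019]
```

View pics/crop1.png

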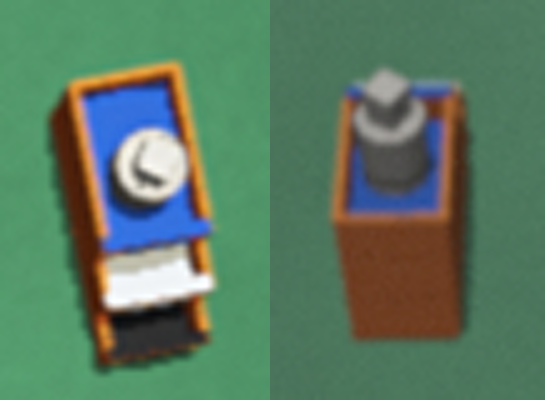

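The crop shows the stack front toward the robot (blue rim nearest the camera bottom) with yaw about 10.2°. The adapter stands near (0.585, -0.180). I'll go above it and check with the wrist camera.

Emit:
drive_tool([
  [1,4,4.8,4,-2],
  [1,8,9.6,7,-4],
  [1,12,14.4,7,-6],
  [1,16,19.2,7,-8],
  [1,20,24,7,-9.7],
  [1,24,28.8,7,-9.7],
  [1,28,33.6,7,-9.7],
  [1,32,38.4,7,-9.7],
], newtons=60)

```text
t: 1.1
position: [0.531, -0.2386, 0.3261]
tcp_rot: [3.129, 0.278, -0.001]
contact_force: [0.4, -0.8, 0.1]
width: 0.0851
```

Emit:
drive_tool([
  [1,4,4.5,0,0],
  [1,4.4,4.8,0,0],
  [1,4.4,4.8,0,0],
  [1,4.4,4.8,0,0],
])

```text
t: 1.6
position: [0.5731, -0.1943, 0.3259]
tcp_rot: [3.129, 0.274, -0.002]
contact_force: [-0.5, 0.2, 0.1]
width: 0.0853
```

```bash
cat >> h.py <<'E'
from scipy.spatial.transform import Rotation as Ro
def wrist():
    s=env.get_state(); im=env.get_image('wrist')
    T=np.eye(4); T[:3,:3]=Ro.from_rotvec(s['tcp_rot']).as_matrix(); T[:3,3]=s['position']
    im['T']=T@im['mount']; im['world_to_cam']=np.linalg.inv(im['T']); return s,im
def jaw(s): # jaw-axis direction in world, deg
    y=Ro.from_rotvec(s['tcp_rot']).as_matrix()[:,1]; return np.degrees(np.arctan2(y[1],y[0]))
E
python3 - <<'E'
from h import *
s,im=wrist(); save('w1',im['frame']); np.savez('w1.npz',**im)
print(np.round(s['position'],4),jaw(s),s['t'],np.round(s['qpos'],2),np.round(im['mount'],3))
P=world(im)
for lo,hi in ((.125,.14),(.145,.17)):
    q=(P[...,2]>lo)&(P[...,2]<hi); print('adapter',lo,q.sum(),np.round(np.median(P[q],0),4),np.round(P[q].min(0),3),np.round(P[q].max(0),3))
E
```

```text
[ 0.5731 -0.1943  0.3259] -80.00016912752709 1.6 [ 0.76  0.39 -0.63  1.58  0.24  1.25 -1.31] [[ 0.     0.963  0.27   0.068]
 [ 1.    -0.     0.001 -0.001]
 [ 0.001  0.27  -0.963 -0.117]
 [ 0.     0.     0.     1.   ]]
adapter 0.125 536 [ 0.5902 -0.1839  0.1347] [ 0.565 -0.203  0.125] [ 0.603 -0.166  0.14 ]
adapter 0.145 394 [ 0.5848 -0.184   0.1587] [ 0.573 -0.196  0.145] [ 0.596 -0.172  0.161]
```

View pics/w1.png

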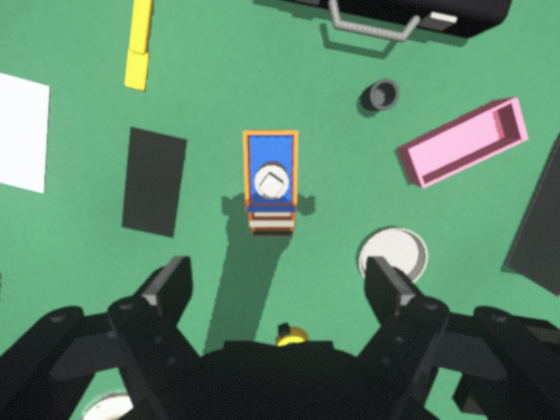

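The wrist view confirms the stack at (272,180), with the jaws aligned to its width. The adapter averages (0.585, -0.183) over three views.

Emit:
drive_tool([
  [1,1.2,1.1,-5,0],
  [1,1.2,1.1,-10,0],
  [1,1.2,1.1,-14,0],
  [1,1.2,1.1,-17,0],
  [1,1.2,1.1,-18.3,0],
  [1,1.2,1.1,-18.3,0],
])

```text
t: 2.4
position: [0.5856, -0.182, 0.143]
tcp_rot: [-3.129, -0.276, 0.002]
contact_force: [0.4, 1.0, 0.8]
width: 0.0854
```

```bash
python3 - <<'E'
from h import *
im=dict(np.load('w1.npz')); H=cv2.cvtColor(im['frame'],cv2.COLOR_BGR2HSV); h,s,v=[H[...,i].astype(int) for i in range(3)]
P=world(im); m=win(((h<20)&(s>130)&(v>70))|((h>105)&(h<130)&(s>120)),235,310,120,245)&(P[...,2]>.104)&(P[...,2]<.12)
print(m.sum(),'small',rect(im,m,.113))
m=win(P[...,2]>.03,235,310,120,245)&(P[...,2]<.12); print('lowrow',rect(im,m,.113))
# black mat from wrist and dish
print('black',rect(im,win(v<60,118,190,120,240),.003))
print(env.get_state()['position'],jaw(env.get_state()))
E
```

```text
786 small [ 594.7 -180.7   84.2   59.2   10. ]
lowrow [ 575.6 -184.3  123.2   60.    10.1]
black [517.4 -12.4  80.8  74.6 -73.1]
[ 0.58562241 -0.18200532  0.14297572] -79.91194219873549
```

Emit:
drive_tool([
  [0.3,0,0,-0.1,0],
  [0.3,0,0,-0.1,0],
  [0.3,0,0,-0.1,0],
  [0.3,0,0,-0.1,0],
  [0.3,0,0,-0.1,0],
  [0.3,0,0,-0.1,0],
], newtons=60)

```text
t: 3.15
position: [0.5873, -0.1819, 0.1436]
tcp_rot: [3.128, 0.278, 0.004]
contact_force: [-0.0, -1.8, 5.4]
width: 0.0354
```

Emit:
drive_tool([
  [0.2,0,0,0,0],
  [0.2,0,0,0,0],
  [0.2,0,0,0.5,0],
  [0.2,0,0,1,0],
])

```text
t: 3.65
position: [0.5852, -0.1806, 0.1516]
tcp_rot: [-3.128, -0.279, 0.003]
contact_force: [0.1, 0.2, -4.1]
width: 0.0353
```

```bash
python3 - <<'E'
from h import *
s,im=wrist(); im2=env.get_image('scene')
save('g1',np.hstack([cv2.resize(im2['frame'][150:280,160:290],(520,520)),im['frame'][60:420:,100:460][:520]]) if 0 else cv2.resize(im2['frame'][140:290,140:340],(800,600)))
P=world(im2); q=win(P[...,2]>.1,160,290,150,280); print(s['width'])
E
```

```text
0.03533250503951266
```

View pics/g1.png

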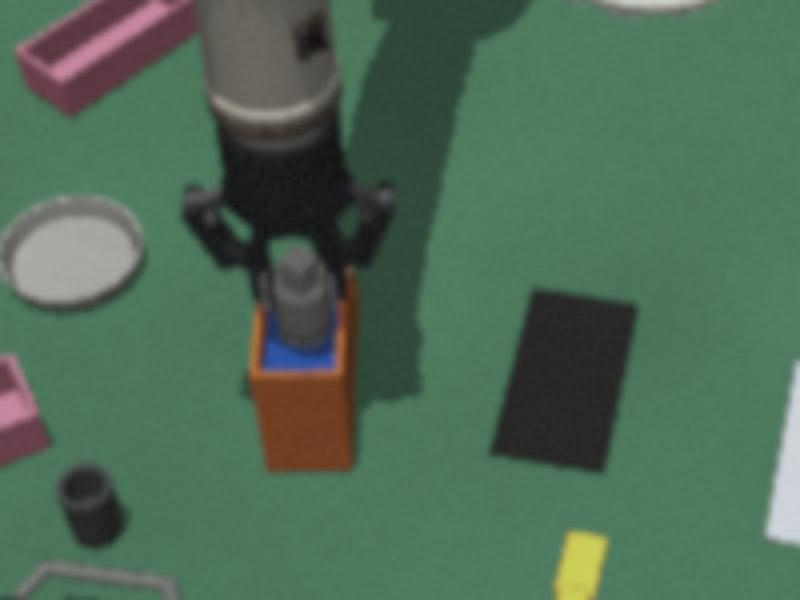

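The scene crop shows the adapter upright in the jaws and about 8 mm lifted. I carry it to the dish.

Emit:
drive_tool([
  [0.2,0,0,4,0],
  [0.2,0,0,7,0],
  [0.2,-2,-4,8,0],
  [0.2,-4.2,-8.2,8,0],
  [0.2,-6.4,-12.4,8,0],
  [0.2,-8.6,-16.6,8,0],
  [0.2,-10.3,-20,8,0],
  [0.2,-11.1,-21.6,8,0],
])

```text
t: 4.75
position: [0.4731, -0.3996, 0.2316]
tcp_rot: [-3.13, -0.273, 0.002]
contact_force: [0.4, 0.4, -4.4]
width: 0.0357
```

Emit:
drive_tool([
  [0.2,0,0,0,0],
  [0.2,0,0,-4,0],
  [0.2,0,0,-8,0],
  [0.2,0,0,-11,0],
  [0.2,0,0,-13,0],
  [0.2,0,0,-14,0],
  [0.2,0,0,-14,0],
])

```text
t: 5.62
position: [0.4758, -0.3965, 0.0923]
tcp_rot: [-3.129, -0.28, -0.0]
contact_force: [-0.2, 0.4, -3.2]
width: 0.0359
```

```bash
python3 - <<'E'
from h import *
s=env.get_state(); print(s['position'])
for n in('scene','top'):
    im=env.get_image(n); P=world(im)
    W=(110,200,150,230) if n=='scene' else (370,435,190,250)
    f=im['frame'][W[2]:W[3],W[0]:W[1]]
    # dish rim points
    q=win(P[...,2]>.015,*W)&(P[...,2]<.03); p=P[q]; print(n,q.sum(),p.min(0),p.max(0))
E
```

```text
[ 0.47576901 -0.39648433  0.09226376]
scene 260 [ 0.22575497 -0.60685443  0.01502973] [ 0.52658682 -0.34146919  0.02964748]
top 127 [ 0.42024064 -0.44163397  0.01512476] [ 0.5277909  -0.34153352  0.02738915]
```

Emit:
drive_tool([
  [0.2,0,0,-1.5,0],
  [0.2,0,0,-2.5,0],
  [0.2,0,0,-2.9,0],
  [0.2,0,0,-3.1,0],
  [0.2,0,0,-3.2,0],
  [0.2,0,0,-3.2,0],
])

```text
t: 6.48
position: [0.4755, -0.3971, 0.0607]
tcp_rot: [3.129, 0.279, 0.0]
contact_force: [-0.2, 1.3, -0.6]
width: 0.0355
```

Emit:
drive_tool([
  [0.2,0,0,-0.1,0],
  [0.6,0,0,-0.1,0],
  [1,0,0,-0.1,0],
  [1,0,0,-0.1,0],
  [1,0,0,-0.1,0],
  [1,0,0,2,0],
  [1,0,0,6,0],
  [1,0,0,11,0],
])

```text
t: 7.48
position: [0.475, -0.3968, 0.172]
tcp_rot: [-3.128, -0.279, 0.001]
contact_force: [0.4, -0.7, 0.2]
width: 0.0855
```

Emit:
drive_tool([
  [1,0,0,6,0],
  [1,2,4,10,0],
  [1,4,7.6,10,0],
  [1,4,7.6,10,0],
])

```text
t: 7.98
position: [0.5181, -0.3163, 0.2732]
tcp_rot: [3.128, 0.29, 0.006]
contact_force: [0.2, 0.1, -0.4]
width: 0.0856
```

```bash
python3 - <<'E'
from h import *
for n in('scene','top'):
    im=env.get_image(n); P=world(im); np.savez(n+'1.npz',**im)
    W=(110,200,130,230) if n=='scene' else (370,435,190,250)
    for lo,hi in((.04,.055),(.065,.085)):
        q=win(P[...,2]>lo,*W)&(P[...,2]<hi); p=P[q]; 
        if len(p): print(n,lo,q.sum(),p.mean(0).round(4),p.min(0).round(3),p.max(0).round(3))
    save('d_'+n,im['frame'])
s,im=wrist(); P=world(im); save('w2',im['frame']); np.savez('w2.npz',**im)
print(s['position'],s['t'])
E
```

```text
scene 0.04 249 [ 0.3323 -0.4573  0.0463] [ 0.168 -0.607  0.04 ] [ 0.603 -0.377  0.055]
scene 0.065 125 [ 0.3621 -0.5105  0.0756] [ 0.24  -0.622  0.065] [ 0.484 -0.386  0.085]
top 0.04 71 [ 0.4721 -0.3901  0.0502] [ 0.457 -0.414  0.04 ] [ 0.491 -0.378  0.055]
top 0.065 61 [ 0.4734 -0.3951  0.0751] [ 0.462 -0.409  0.065] [ 0.484 -0.385  0.083]
[ 0.51536603 -0.32093347  0.271481  ] 8.075
```

View pics/w2.png

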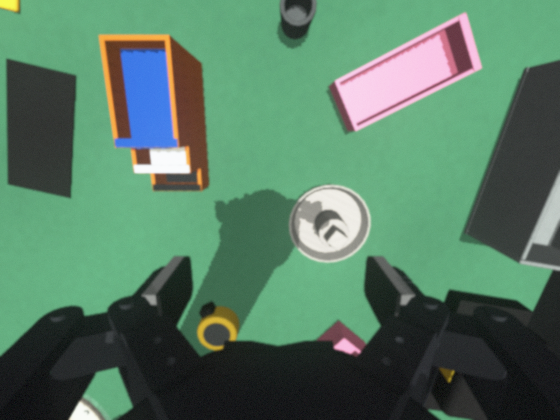

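The adapter stands upright in the dish at about (0.473, -0.396), and the dish centre is (0.475, -0.397). The stack, at (150,110), looks undisturbed. I measure the stack rims and the mats again.

```bash
python3 - <<'E'
from h import *
for f in('w2','top1'):
    im=dict(np.load(f+'.npz')); P=world(im)
    W=(95,215,30,195) if f=='w2' else (308,352,150,225)
    for lo,hi,z,cl in((.106,.12,.113,0),(.077,.088,.083,0)):
        m=win(P[...,2]>lo,*W)&(P[...,2]<hi); print(f,z,m.sum(),rect(im,m,z))
        p=P[m]; (x,y),(a,b),t=cv2.minAreaRect((p[:,:2]*1000).astype(np.float32)); print('  depth pts',np.round([x,y,a,b,t],1))
E
```

```text
w2 0.113 2691 [ 590.5 -182.6   94.9   62.9   10.3]
  depth pts [ 590.2 -181.3   95.8   61.5   10.4]
w2 0.083 3446 [ 591.8 -174.1   84.1   45.    10.1]
  depth pts [ 576.9 -184.   121.6   61.    10.1]
top1 0.113 238 [ 591.3 -178.8   95.7   61.7   10.3]
  depth pts [ 591.6 -179.4   95.6   61.    10.5]
top1 0.083 318 [ 531.2 -189.9   60.6   26.4  -79.4]
  depth pts [ 578.2 -180.8  122.4   60.2   11.2]
```

Emit:
drive_tool([
  [1,2,4,0,0],
  [1,4.5,8.5,0,0],
  [1,6.5,12,0,0],
  [1,7.5,14,0,0],
  [1,7.5,14,-5,0],
  [1,7.5,14,-10,0],
  [1,7.5,14,-12,0],
  [1,7.5,14,-12,0],
])

```text
t: 9.12
position: [0.5892, -0.182, 0.1491]
tcp_rot: [-3.128, -0.276, 0.004]
contact_force: [-0.2, -0.3, 0.9]
width: 0.0857
```

Emit:
drive_tool([
  [1,0,0,-2,0],
  [1,0,0,-3,0],
  [1,0,0,-3.3,0],
  [1,0,0,-3.3,0],
])

```text
t: 9.62
position: [0.5904, -0.1811, 0.1174]
tcp_rot: [3.129, 0.279, 0.0]
contact_force: [-0.4, 0.2, -0.1]
width: 0.0852
```

Emit:
drive_tool([
  [0.5,0,0,0,0],
  [0.5,0,0,0,0],
  [0.5,0,0,0,0],
  [0.5,0,0,0,0],
  [0.5,0,0,0.5,0],
  [0.5,0,0,1,0],
  [0.5,0,0,1.5,0],
  [0.5,0,0,1.5,0],
], newtons=35)

```text
t: 10.62
position: [0.5905, -0.1812, 0.1328]
tcp_rot: [3.129, 0.278, 0.001]
contact_force: [0.4, -0.8, -0.6]
width: 0.0593
```

```bash
python3 - <<'E'
from h import *
im2=env.get_image('scene'); save('g2',cv2.resize(im2['frame'][140:290,140:340],(800,600)))
E
```

```text
(no output)
```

View pics/g2.png

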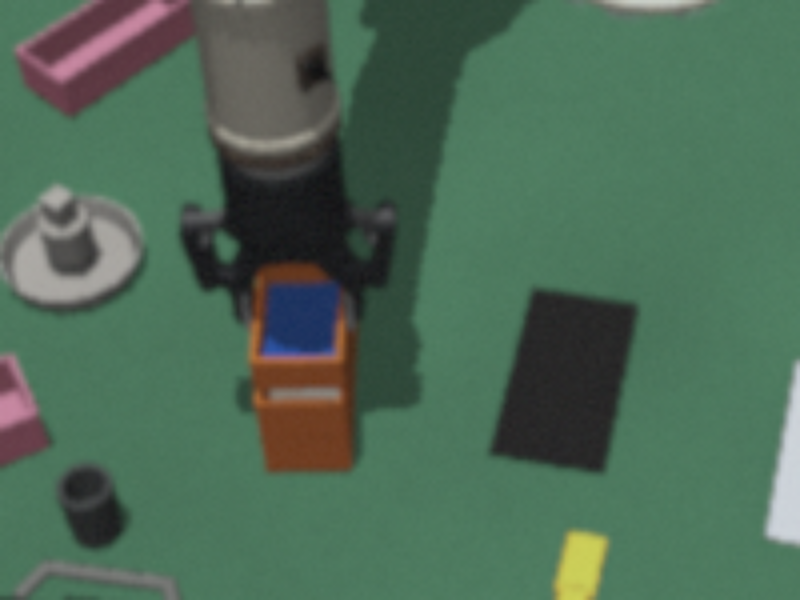

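The small tray is held cleanly: the white floor shows through the gap below it, and the medium tray stayed put. I carry it to the blue mat.

Emit:
drive_tool([
  [0.5,0,0,4,0],
  [0.5,0,0,8,0],
  [0.5,-0.8,4,10,-2],
  [0.5,-2,9.5,10,-5],
  [0.5,-3,15,10,-8],
  [0.5,-4.2,20.5,10,-11],
  [0.5,-5.3,26,10,-14],
  [0.5,-6.4,31.5,10,-17],
])

```text
t: 11.68
position: [0.5256, 0.1354, 0.2323]
tcp_rot: [3.136, -0.19, 0.0]
contact_force: [1.5, 1.2, -1.5]
width: 0.059
```

```bash
python3 - <<'E'
from h import *
s=env.get_state(); print(s['position'],jaw(s)+90, s['width'],np.round(s['qpos'],2))
E
```

```text
[0.52562527 0.13539837 0.23233415] -6.940151123376381 0.05900028115267306 [ 0.24  0.38 -0.67  1.84  0.27  1.02 -2.23]
```

Joint 7 is at -2.23 and would run out of range on the way, so I half-turn the tray in the air (either end may point forward). From here on I keep the flipped wrist.

Emit:
drive_tool([
  [0.5,0,1,0,10],
  [0.5,0,2,0,20],
  [0.5,0,2,0,30],
  [0.5,0,2,0,40],
  [0.5,0,2,0,50],
  [0.5,0,2,0,60],
  [0.5,0,2,0,70],
  [0.5,0,2,0,80],
])

```text
t: 12.68
position: [0.5261, 0.1537, 0.2321]
tcp_rot: [2.517, 1.88, -0.001]
contact_force: [-0.3, 0.7, -1.1]
width: 0.0592
```

Emit:
drive_tool([
  [0.5,0,0,0,10],
  [0.5,0,0,0,20],
  [0.5,0,0,0,30],
  [0.5,0,0,0,40],
  [0.5,0,0,0,50],
  [0.5,0,0,0,60],
  [0.5,0,0,0,70],
  [0.5,0,0,0,80],
])

```text
t: 13.68
position: [0.5262, 0.1536, 0.2321]
tcp_rot: [-0.721, -3.058, 0.001]
contact_force: [-0.3, 1.0, -1.4]
width: 0.0592
```

```bash
python3 - <<'E'
from h import *
s=env.get_state(); print(s['position'],jaw(s)+90, s['width'],np.round(s['qpos'],2))
E
```

```text
[0.52621747 0.15355374 0.23210408] 153.48008734368483 0.059153213308706584 [ 0.59  0.67 -1.29  1.82  0.69  1.2   0.19]
```

Emit:
drive_tool([
  [0.5,-1.1,5,0,4],
  [0.5,-2.3,10,0,8],
  [0.5,-3.4,15,0,12],
  [0.5,-4.5,20,0,13.7],
  [0.5,-5.1,23,0,13.7],
  [0.5,-5.1,23,0,13.7],
])

```text
t: 14.42
position: [0.4732, 0.3869, 0.2324]
tcp_rot: [-0.351, -3.121, -0.002]
contact_force: [0.3, 0.0, -1.4]
width: 0.0589
```

```bash
python3 - <<'E'
from h import *
s,im=wrist(); print(s['position'],jaw(s)+90, s['width'],np.round(s['qpos'],2)); save('w3',im['frame'])
for n in('top','scene'):
    t=env.get_image(n); P=world(t); H=cv2.cvtColor(t['frame'],cv2.COLOR_BGR2HSV)
    o=(P[...,2]>.18)&(P[...,2]<.24)&(H[...,0]<20)&(H[...,1]>130)&(P[...,1]>.3)&(P[...,1]<.5); p=P[o]
    print(n,len(p),p.min(0).round(3),p.max(0).round(3)); print(np.round(cv2.minAreaRect((p[:,:2]*1000).astype(np.float32)),1) if 0 else cv2.minAreaRect((p[:,:2]*1000).astype(np.float32)))
E
```

```text
[0.4731666  0.38685106 0.23241369] 167.15854749893222 0.058874955212885695 [ 0.08  0.76 -1.23  1.66  0.75  1.27  0.04]
top 21 [0.499 0.347 0.206] [0.516 0.406 0.231]
((507.2649230957031, 377.1102294921875), (58.87443542480469, 12.276876449584961), 85.71159362792969)
scene 251 [0.424 0.345 0.2  ] [0.529 0.423 0.236]
((475.17681884765625, 384.1951599121094), (60.07341384887695, 100.37789154052734), 76.58098602294922)
```

View pics/w3.png

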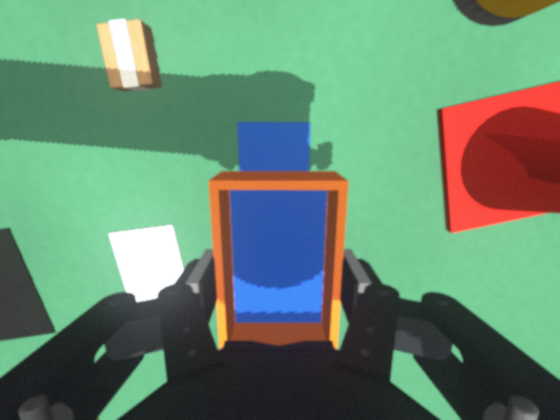

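The wrist view shows the tray level in the jaws above the blue mat at (275,145) and aligned with it. I descend.

Emit:
drive_tool([
  [0.5,0,0,-5,0.3],
  [0.5,0,0,-10,0.3],
  [0.5,0,0,-14,0.3],
  [0.5,0,0,-16.5,0.3],
  [0.5,0,0,-18,0.3],
  [0.5,0,0,-18.8,0.3],
  [0.5,0,0,-19,0.3],
  [0.5,0,0,-19,0.3],
])

```text
t: 15.58
position: [0.4757, 0.3844, 0.0432]
tcp_rot: [0.351, 3.121, 0.002]
contact_force: [-0.0, -0.1, -1.0]
width: 0.0595
```

Emit:
drive_tool([
  [0.5,0,0,-0.1,0],
  [0.5,0,0,-0.2,0],
  [0.5,0,0,-0.2,0],
])

```text
t: 15.95
position: [0.4756, 0.3841, 0.0411]
tcp_rot: [0.351, 3.121, 0.001]
contact_force: [-0.4, -1.8, 5.4]
width: 0.0588
```

Contact with the mat is felt (force z rose to +5 N), so I release and rise.

Emit:
drive_tool([
  [1,0,0,0,0],
  [1,0,0,0,0],
  [1,0,0,0,0],
  [1,0,0,0,0],
  [1,0,0,1,0],
  [1,0,0,5,0],
  [1,0,0,10,0],
  [1,0,0,16,0],
])

```text
t: 16.95
position: [0.4748, 0.3835, 0.2018]
tcp_rot: [-0.35, -3.121, 0.001]
contact_force: [1.2, 0.1, 0.5]
width: 0.085
```

Emit:
drive_tool([
  [1,0.8,-5,4,3],
  [1,2,-11,4,6],
  [1,3,-17,4,9],
  [1,4,-23,4,12],
  [1,5,-29,4,15],
  [1,6,-34.5,4,18],
  [1,7,-40,4,21],
  [1,8,-45,4,23],
])

```text
t: 17.95
position: [0.5554, -0.0685, 0.241]
tcp_rot: [-0.279, 3.129, -0.001]
contact_force: [1.2, 1.2, 0.0]
width: 0.0854
```

```bash
cat >> h.py <<'E'
def traypose(im,z,xy,r=.12):
    """rim points (height z) near xy -> mm rect"""
    P=world(im); m=(abs(P[...,2]-z)<.005)&(np.hypot(P[...,0]-xy[0],P[...,1]-xy[1])<r)
    p=(P[m][:,:2]*1000).astype(np.float32)
    if len(p)<10: return len(p)
    (x,y),(a,b),t=cv2.minAreaRect(p)
    if a<b: a,b,t=b,a,t+90
    return len(p),np.round([x,y,a,b,(t+90)%180-90],1)
E
python3 - <<'E'
from h import *
s=env.get_state(); print(s['position'],jaw(s)+90, s['width'],np.round(s['qpos'],2),s['t'])
for n in('top','scene'):
    t=env.get_image(n); print(n,'small',traypose(t,.036,(.475,.384),.09),'med',traypose(t,.083,(.577,-.182),.1))
    np.savez(n+'2.npz',**t)
E
```

```text
[ 0.55537569 -0.0684826   0.24099106] 190.19792180218394 0.08541353021310312 [ 1.03  0.82 -1.44  1.78  0.84  1.34  1.14] 17.95
top small (216, array([476.3, 386.3,  95.4,  62.7, -13.5])) med 0
scene small (202, array([475. , 384.9,  99.6,  60.5, -12.5])) med (218, array([ 575.5, -183.4,  126.4,   60.5,   10.5]))
```

Emit:
drive_tool([
  [1,1,-5,0,0],
  [1,1.8,-9,0,0],
  [1,2.2,-11.4,0,0],
  [1,2.2,-11.4,-4,0],
  [1,2.2,-11.4,-8,0],
  [1,2.2,-11.4,-8,0],
])

```text
t: 18.8
position: [0.5754, -0.1798, 0.1582]
tcp_rot: [0.279, -3.124, -0.002]
contact_force: [-0.7, 0.5, 0.4]
width: 0.0854
```

```bash
python3 - <<'E'
from h import *
s,im=wrist(); print(s['position'],jaw(s)+90, s['width'],np.round(s['qpos'],2),s['t'])
print(traypose(im,.083,(.577,-.182),.1)); print(traypose(env.get_image('scene'),.083,(.577,-.182),.1))
E
```

```text
[ 0.57536069 -0.17981897  0.1581778 ] 190.1990376148075 0.08541554185777252 [ 1.1   0.96 -1.33  1.74  0.97  1.28  1.28] 18.8
(3801, array([ 577.1, -183.4,  122.5,   60.3,   10.1]))
(225, array([ 575.9, -183.4,  126.5,   60.7,   10.4]))
```

Emit:
drive_tool([
  [1,0,0,-3.5,0],
  [1,0,0,-6,0],
  [1,0,0,-7.5,0],
  [1,0,0,-7.6,0],
  [1,0,0,-7.6,0],
])

```text
t: 19.52
position: [0.5779, -0.1799, 0.0852]
tcp_rot: [-0.279, 3.128, 0.0]
contact_force: [0.4, 0.1, 0.1]
width: 0.0852
```

Emit:
drive_tool([
  [0.5,0,0,0,0],
  [0.5,0,0,0,0],
  [0.5,0,0,0,0],
  [0.5,0,0,0,0],
  [0.5,0,0,0.5,0],
  [0.5,0,0,1,0],
  [0.5,0,0,1.5,0],
  [0.5,0,0,1.5,0],
])

```text
t: 20.52
position: [0.5775, -0.18, 0.0998]
tcp_rot: [-0.279, 3.129, -0.0]
contact_force: [0.3, 1.3, -0.4]
width: 0.0591
```

```bash
python3 - <<'E'
from h import *
s=env.get_state(); print(np.round(s['qpos'],2)); t=env.get_image('scene'); f=t['frame'][140:290,140:340]; save('g3',cv2.resize(f,(800,600)))
print('med',traypose(t,.098,(.577,-.182),.1),'large',traypose(t,.043,(.565,-.185),.12))
E
```

```text
[ 1.07  1.02 -1.26  1.76  1.05  1.2   1.25]
med (147, array([ 599.9, -179.6,   85.9,   83.4,   -2.1])) large (61, array([ 631. , -172.2,   58.5,   13.8,  -80.1]))
```

View pics/g3.png

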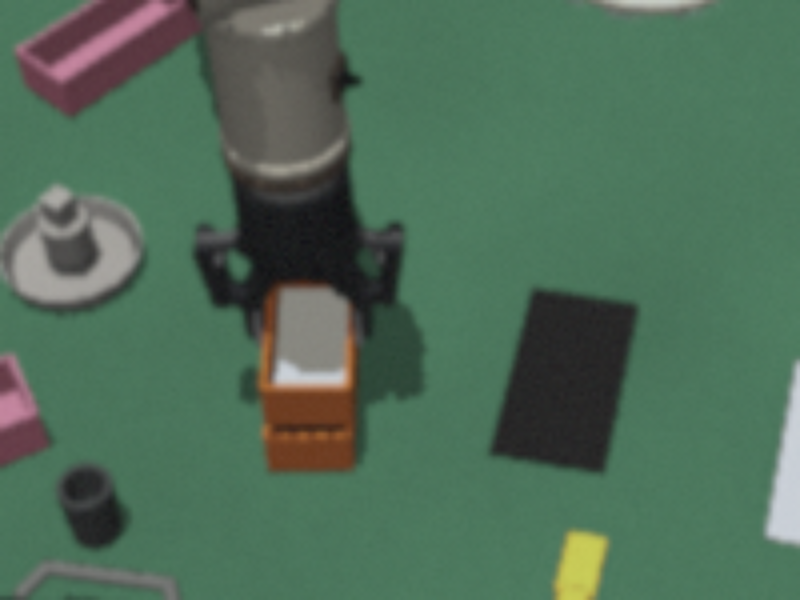

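The medium tray is held level and the large tray stays below. I carry the medium tray to the white mat.

Emit:
drive_tool([
  [0.5,0,0,4,0],
  [0.5,0,1,8,0],
  [0.5,0,6,10,-2],
  [0.5,-0.3,11.5,10,-5],
  [0.5,-0.5,17,10,-8],
  [0.5,-0.7,22.5,10,-11],
  [0.5,-0.9,28,10,-13],
  [0.5,-1.1,33,10,-15],
])

```text
t: 21.58
position: [0.5657, 0.1518, 0.1992]
tcp_rot: [-0.133, -3.139, -0.0]
contact_force: [0.2, 0.1, -1.3]
width: 0.0589
```

Emit:
drive_tool([
  [0.5,0,3,0,-0.5],
  [0.5,-0.1,4.9,0,-0.5],
  [0.5,-0.1,4.9,0,-0.5],
  [0.5,-0.1,4.9,0,-0.5],
])

```text
t: 22.08
position: [0.5654, 0.1977, 0.1989]
tcp_rot: [-0.147, -3.138, 0.002]
contact_force: [0.6, 0.2, -1.5]
width: 0.0593
```

```bash
python3 - <<'E'
from h import *
s,im=wrist(); print(s['position'],jaw(s)+90, s['width'],np.round(s['qpos'],2),s['t'])
t=env.get_image('scene'); np.savez('s3.npz',**t)
for z in(.196,.2,.204): print(traypose(t,z,s['position'][:2],.1),traypose(im,z,s['position'][:2],.1))
E
```

```text
[0.56537902 0.19774671 0.19892753] 174.62962168863712 0.05928394069712435 [ 0.46  0.83 -1.27  1.72  0.83  1.25  0.45] 22.075
(181, array([587.5, 200.3,  86.2,  82.9,   7.9])) (7884, array([551.8, 200.2,  99.6,  86.1,  -7.1]))
(161, array([588.3, 200.6,  84. ,  82.7,   8.5])) (7440, array([551.8, 200.3,  99.6,  86.4,  -7.1]))
(91, array([589.3, 197.5,  84. ,  75.7,  88.3])) (1126, array([542.5, 202.4,  86.3,  73.5,  79. ]))
```

Emit:
drive_tool([
  [0.5,0,0.1,-5,0],
  [0.5,0,0.1,-9,0],
  [0.5,0,0.1,-12,0],
  [0.5,0,0.1,-13.7,0],
  [0.5,0,0.1,-14.5,0],
  [0.5,0,0.1,-14.8,0],
  [0.5,0,0.1,-14.8,0],
])

```text
t: 23.05
position: [0.5658, 0.2001, 0.0521]
tcp_rot: [0.146, 3.137, 0.001]
contact_force: [-0.2, -0.5, -0.4]
width: 0.0592
```

Emit:
drive_tool([
  [0.5,0,0,-0.1,0],
  [0.5,0,0,-0.25,0],
  [0.5,0,0,-0.25,0],
])

```text
t: 23.42
position: [0.5653, 0.1998, 0.0489]
tcp_rot: [0.146, 3.138, -0.0]
contact_force: [-0.1, 0.9, -1.2]
width: 0.0589
```

Emit:
drive_tool([
  [0.5,0,0,-0.1,0],
  [0.5,0,0,-0.15,0],
  [0.5,0,0,-0.15,0],
])

```text
t: 23.8
position: [0.5653, 0.2, 0.0485]
tcp_rot: [0.146, 3.138, -0.001]
contact_force: [-2.2, -2.1, 7.9]
width: 0.0592
```

Emit:
drive_tool([
  [1,0,0,0.1,0],
  [1,0,0,0.1,0],
  [1,0,0,0.1,0],
  [1,0,0,0.1,0],
  [1,0,0,1,0],
  [1,0,0,5,0],
  [1,0,0,10,0],
  [1,0,0,15,0],
])

```text
t: 24.8
position: [0.565, 0.2, 0.1993]
tcp_rot: [-0.145, -3.138, -0.0]
contact_force: [1.6, 0.7, -0.0]
width: 0.0855
```

Emit:
drive_tool([
  [1,0,-5,0,2],
  [1,0,-11,0,5],
  [1,0,-17,0,8],
  [1,0,-22.5,0,11],
  [1,0,-28,0,13],
  [1,0,-33,0,15],
  [1,-0.1,-37,-2,15.6],
  [1,-0.1,-38.4,-4,15.6],
])

```text
t: 25.8
position: [0.5641, -0.1877, 0.1568]
tcp_rot: [-0.273, 3.13, -0.002]
contact_force: [0.1, 0.2, 0.1]
width: 0.0852
```

```bash
python3 - <<'E'
from h import *
s,im=wrist(); print(s['position'],jaw(s)+90, s['width'],np.round(s['qpos'],2),s['t'])
print('large',traypose(im,.043,(.563,-.185),.12))
for n in('top','scene'):
    t=env.get_image(n); print(n,'med',traypose(t,.046,(.566,.199),.09),'large',traypose(t,.043,(.563,-.185),.12))
E
```

```text
[ 0.56410446 -0.187662    0.15684973] 189.97912950000165 0.08516950759120952 [ 1.13  0.94 -1.33  1.76  0.97  1.26  1.29] 25.8
large (3007, array([ 563.1, -184.3,  149.9,   60.2,   10.2]))
top med (219, array([565.3, 201.5, 122.7,  58.9,  -5.8])) large (180, array([ 563.5, -182.8,  151.5,   60.7,   10.1]))
scene med (210, array([563.3, 200.3, 127.1,  60. ,  -5.3])) large (222, array([ 561.6, -184.5,  153.9,   60.2,   10.1]))
```

Emit:
drive_tool([
  [1,0,0,-4,0],
  [1,0,0,-8,0],
  [1,0,0,-10.5,0],
  [1,0,0,-11.3,0],
  [1,0,0,-11.3,0],
])

```text
t: 26.58
position: [0.5649, -0.1833, 0.045]
tcp_rot: [-0.283, 3.128, 0.001]
contact_force: [-0.2, 0.2, 0.0]
width: 0.0856
```

Emit:
drive_tool([
  [0.5,0,0,0,0],
  [0.5,0,0,0,0],
  [0.5,0,0,0,0],
  [0.5,0,0,0,0],
  [0.5,0,0,0.5,0],
  [0.5,0,0,1,0],
  [0.5,0,0,1.5,0],
  [0.5,0,0,1.5,0],
])

```text
t: 27.58
position: [0.5645, -0.1842, 0.0597]
tcp_rot: [-0.281, 3.128, -0.0]
contact_force: [0.3, 0.7, -1.9]
width: 0.059
```

Emit:
drive_tool([
  [0.5,0,0,4,0],
  [0.5,-0.5,2,7,-2],
  [0.5,-1.5,6.5,8,-5],
  [0.5,-2.5,11.5,8,-9],
  [0.5,-3.4,15.5,8,-12],
  [0.5,-3.9,18,8,-13.6],
  [0.5,-3.9,18,8,-13.6],
  [0.5,-3.9,18,8,-13.6],
])

```text
t: 28.58
position: [0.5254, -0.005, 0.1391]
tcp_rot: [-0.092, -3.14, 0.001]
contact_force: [-0.6, -0.5, -1.7]
width: 0.0595
```

Emit:
drive_tool([
  [0.5,0,0,-4,0],
  [0.5,0,0,-7,0],
  [0.5,0,0,-8.3,0],
  [0.5,0,0,-8.8,0],
  [0.5,0,0,-8.9,0],
  [0.5,0,0,-8.9,0],
])

```text
t: 29.32
position: [0.526, -0.0041, 0.0512]
tcp_rot: [0.091, 3.139, 0.0]
contact_force: [0.1, -0.4, -3.7]
width: 0.0591
```

Emit:
drive_tool([
  [0.5,0,0,-0.2,0],
  [0.5,0,0,-0.35,0],
  [0.5,0,0,-0.35,0],
])

```text
t: 29.7
position: [0.5258, -0.0041, 0.0488]
tcp_rot: [0.091, 3.139, -0.002]
contact_force: [-5.4, -2.0, 14.4]
width: 0.0595
```

Contact. I release and rise, then check everything.

Emit:
drive_tool([
  [1,0,0,0.2,0],
  [1,0,0,0.2,0],
  [1,0,0,0.2,0],
  [1,0,0,0.2,0],
  [1,0,0,1,0],
  [1,0,0,5,0],
  [1,0,0,10,0],
  [1,-3,0,16,0],
])

```text
t: 30.7
position: [0.4982, -0.0038, 0.2048]
tcp_rot: [0.092, 3.139, 0.002]
contact_force: [-0.1, -0.4, 1.0]
width: 0.0852
```

Emit:
drive_tool([
  [1,-3,-4,4,0],
  [1,-5,-9,8,0],
  [1,-5,-14,10,0],
  [1,-5,-14,10,0],
  [1,-5,-14,10,0],
])

```text
t: 31.32
position: [0.447, -0.1438, 0.3028]
tcp_rot: [-0.092, -3.14, 0.0]
contact_force: [-0.2, 0.4, -0.6]
width: 0.085
```

```bash
python3 - <<'E'
from h import *
s=env.get_state(); print(s['position'],s['contact_force'],s['t'])
for n in('top','scene'):
    t=env.get_image(n); print(n,'small',traypose(t,.036,(.475,.384),.09),'med',traypose(t,.046,(.566,.199),.09),'large',traypose(t,.046,(.525,-.004),.11))
    P=world(t); q=(P[...,2]>.065)&(P[...,2]<.085)&(np.hypot(P[...,0]-.475,P[...,1]+.397)<.05); print('adapter top',P[q].mean(0).round(4))
    save('end_'+n,t['frame'])
    # bystanders: change vs start frame
    d=cv2.absdiff(t['frame'],np.load(n+'0.npz')['frame']).max(-1)
    for k,W in (dict(gauge=(155,175,132,188),pry=(245,268,78,162)) if n=='top' else dict(gauge=(376,394,260,310),pry=(260,296,270,352))).items(): print(k,'changed px',(win(d,*W)>40).sum())
E
```

```text
[ 0.44700316 -0.14377336  0.3027723 ] [-0.20090335  0.39368963 -0.56244395] 31.325
top small (217, array([476.6, 386.2,  96.3,  63.4, -13.8])) med (232, array([564.8, 201.1, 122.6,  59.1,  -5.1])) large (243, array([524.4,  -0.7, 149.9,  60. ,  -3.3]))
adapter top [ 0.4734 -0.3955  0.0755]
gauge changed px 0
pry changed px 0
scene small (214, array([474.9, 385.1, 102.5,  59.9, -12.9])) med (212, array([563.2, 200.5, 125.2,  60.2,  -5.4])) large (212, array([521.3,  -2.6, 157.5,  60.4,  -3.3]))
adapter top [ 0.4742 -0.3953  0.0753]
gauge changed px 0
pry changed px 0
```

View pics/end_scene.png

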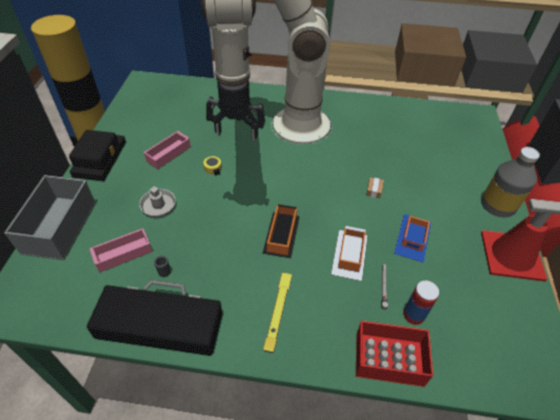

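The final view shows the trays centred on the black (282,229), white (351,249) and blue (415,234) mats and the adapter standing in the dish (157,200). The robot is clear of everything, so I hand in.

```bash
python3 -c "
from workcell import env
print(env.hand_in())"
```

```text
the job is handed in; nothing more can be done
None
```

The organizer is taken apart and the job is handed in, at about 31 s of the 120 s allowed. I stood the adapter in the dish, then set the small, medium and large trays on the blue, white and black mats, in that order. I gave the small tray a half turn in the air to keep joint 7 in range.

Last checks, top and scene cameras, agreeing to about 3 mm:

| Item | Distance from target centre | Angle to mat |
|---|---|---|
| Adapter | about 2 mm, upright | – |
| Small tray | about 2–3 mm | within 1° |
| Medium tray | about 2–3 mm | under 1° |
| Large tray | about 3–4 mm | under 1° |

- **Bystanders:** neither camera view showed any change at the tire gauge or the pry tool since the start.
- **Robot:** it is clear of everything. The end force reading was under 1 N, which is sensor noise.
- **Failed or disagreeing checks:** none failed. The only disagreement was that the scene camera reads tray lengths 3–8 mm too long, because some wall points were counted as rim. The hand-in gives no verdict, so the result itself is not confirmed.

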